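Set the drill guide and hold a light-bar bracket in the jig's corner

TASK

First slide the drill guide along its rail until its white pointer is in line with the red mark. Then pick up the T-shaped light-bar bracket, seat it flat on the jig with its long edge against the back fence and its end against the side fence, and finish while still gripping it and pressing it firmly into that corner against both fences at once, without letting go. Leave the guide on the mark, and do not disturb the beacon, the control head or the screwdriver.

Things in the scene. Friction and masses are not known exactly. Their poses are not given: they have to be found in the camera images.
- fixture: Drilling jig, fixed to the table: grey plate 190 x 280 mm, 12 mm thick, with two white slippery plastic fences and a dark rail behind the back one. Origin on the plate's underside; its slippery top spans x -100..+90, y -140..+140 mm. +x points away from the robot to the back fence, +y to the side fence, z up. With the bracket seated in the corner, its centre is at x -10, y +35, z +42 mm here.
- back_fence: White plastic back fence, fixed on the jig: slippery bar 250 mm long (along y), 16 mm thick, rising 18 mm above the plate (30 mm above the table). Origin at the foot of its inner face (facing -x), half-way along, at plate-top level; axes as the jig's. The inner face is the plane x = 0 of this frame (x = +35 mm of the jig).
- side_fence: White plastic side fence, slippery, fixed on the jig at its +y end, at right angles to the back fence: bar 120 mm long (along x), 16 mm thick, rising 18 mm above the plate. Origin at the foot of its inner face (facing -y), half-way along, at plate-top level; axes as the jig's. The inner face is the plane y = 0 of this frame (y = +110 mm of the jig).
- guide_grip (a point): Centre of the drill guide's black upright grip, 28 mm (x) x 20 mm (y, along the rail) and 30 mm tall, axes as the jig's. Its top is 14 mm above this point, which is 56.5 mm above the table. It stands on a steel saddle 34 x 28 mm that rides on the rail behind the back fence (rail top 30 mm above the table). A white pointer in the middle of its width points to +x.
- guide_nose (a point): Free end of the guide's steel nose (brass bushing on top), 18 mm wide, which reaches from the saddle over the back fence to 12 mm past the fence's inner face; underside 34 mm, top 44 mm above the table. Point at the end face, mid-height. The bracket's flange must come in under it from the front.
- guide (a joint): Position of the drill guide along its rail, m: 0 at the end away from the side fence, growing towards the side fence (+y of the jig), 0.16 at the other end. It stays where it is left; it takes about 2 N to slide.
- mark: Red index mark, 30 (x) x 6 x 12 mm, fixed on the jig's plate behind the rail (at x +81 mm of the jig), purely visual. Origin at the middle of its 6 mm width (y); axes as the jig's. The guide is set when point guide_grip has y = 0 in this frame.
- bracket_mid (a point): Loose bracket, an upside-down T, about 0.3 to 0.65 kg; point at its centre, 30 mm above its underside. Aluminium flange 90 mm (x) x 150 mm (y) x 10 mm thick with four black hole dots; on it a blue upright web in the middle, 12 mm thick (x), 60 mm long (y), its top 60 mm above the underside. It is the same when turned half round about z. Take it by the web.
- beacon_mid (a point): Bystander: red beacon lamp, 84 mm wide, 78 mm high, on the table; point at its centre, half-way up.
- head_mid (a point): Bystander: black radio control head, 60 x 100 x 40 mm; point at its centre.
- driver_grip (a point): Bystander: screwdriver lying on the table; point on its handle.
Not all that is in view belongs to the job. Of the things shaped like the part that bears bracket_mid, the aluminium one is meant.

How it is judged:
On the way:
1. the drill guide rests on the red mark, the bracket not yet at the corner (y of guide_grip in the frame of mark between -0.004 and 0.004 m and velocity of joint guide between -0.01 and 0.01 m/s and horizontal distance between bracket_mid and fixture above 0.12 m), for 0.2 s.
At the end, for the whole second after the job is handed in: Guide within 4 mm of the mark; bracket flat on the jig, long edge at the back fence and end at the side fence (each within 3 mm and 0.03 rad); still held by the fingers and pressing on each fence with more than 2 N through the last second (y of guide_grip in the frame of mark between -0.004 and 0.004 m and x of bracket_mid in the frame of fixture between -0.013 and -0.007 m and y of bracket_mid in the frame of fixture between 0.032 and 0.038 m and z of bracket_mid in the frame of fixture between 0.039 and 0.045 m and angle between the y axis of bracket_mid and the y axis of fixture, either way round below 0.03 rad and angle between bracket_mid's own z axis and vertical below 0.03 rad and contact force between bracket and back_fence above 2 N and contact force between bracket and side_fence above 2 N and contact force between the fingers and bracket above 2 N and linear speed of bracket below 0.01 m/s); the arm keeps its last pose, push and grip.
It fails at once if the beacon is moved more than 30 mm (distance of beacon_mid from where it was at the start of the episode above 0.03 m).
It fails at once if the control head is moved more than 30 mm (distance of head_mid from where it was at the start of the episode above 0.03 m).
It fails at once if the screwdriver is moved more than 30 mm (distance of driver_grip from where it was at the start of the episode above 0.03 m).
It also fails if it takes over 64 s, if anything falls off the work surface, if the arm or the gripper's body presses on something with over 40 N, if the wrist force passes 120 N, or if a joint passes its speed limit or range.

ROBOT

A 6-joint arm with a two-finger parallel gripper is mounted at the origin on the work surface. World frame = base frame: x ahead of the robot, y to its left, z up, the work surface at z = 0. Lengths are in m, angles in rad, forces in N, time in s.
With the tool pointing down it reaches from about 0.35 to 0.85 m from the base axis. Payload 8.1 kg.
Tool frame: the origin (TCP) lies midway between the tips of the shut fingers; the grasp point (between the pads) lies 19 mm behind it (env.grasp_offset is the z of the grasp point in the tool frame, in m); z points along the fingers, y is the line along which they close (so a half turn about z gives the same grasp; the last joint's range is limited). The gripper opens to 93 mm and grips with 3 to 60 N. Pads are 15 mm wide; open, the fingers measure 128 mm over their backs; the gripper's body (75 mm by 188 mm) begins 65 mm behind the grasp point.
Start: joints at [-1.395, 0.13, 1.488, -0, 1.523, -0.085], TCP at [0.155, -0.58, 0.219] pointing down, gripper open.
Joint ranges: [-2.96, 2.96], [-0.89, 2.26], [0.02, 2.5], [-1.34, 4.48], [0, 2.73], [-2.66, 2.66]. Speed limits (rad/s): [2.39, 2.39, 2.79, 3.14, 3.14, 3.14].

INTERFACE

Orientations are given as a unit quaternion [x, y, z, w].
In Python, from workcell import env, jaws, kin, telemetry, optics, ticket gives the robot as it stands. Calls block until the motion is done:
- env.move_to(position, orientation): joint-space move of the TCP to a pose.
- env.line_to(position, attitude=None, vel=0.15): straight line of the TCP; attitude=None keeps the orientation; vel is the mean speed in m/s.
- env.movej(angles): joint-space move.
- jaws.command_gripper(opening, grasp_force=None): finger opening in m; grasp_force is the grip in N (None keeps the last); returns when the fingers have stopped.
- env.hold(seconds).
- kin.ik(position, orientation): joint angles nearest the present ones, or None.
- telemetry.get_obs(): the state.
- optics.grab_frame(name): name is "side" or "top"; returns a dict with "color" (420x560x3 uint8, red, green, blue), "range_z" (420x560 float32, m along the optical axis (not along the pixel's ray), 0 where there is no reading), "mtx" (3x3 intrinsics, pixels), "R" (3x3) and "t" (3): a world point X has camera coordinates R X + t. Camera axes: x right, y down, z forward; pixel columns grow to the right and rows downward; lengths in m; the calibration is good to about 2 mm. A picture is of the moment at which its call begins.
A pose or a line that the arm cannot do raises env.PlanningError and nothing moves.
- ticket.hand_in(): hands the job in; it is judged then, once.
Trained networks look in the newest picture that a camera, given by its name, has taken for a name from the list of things; names that differ only in an ending like _2 or _b are one class to them, and where a whole thing is asked for, a point or a joint stands for the part that bears it (a point fixed in the world has none). Each returns a list of dicts, best first, with "confidence" (0 to 1); they miss things now and then, are a little off and sometimes report something else, mostly with a low value. They report only what shows in the picture. A call takes as long as a camera call. They do not tell look-alikes from the thing itself.
- optics.masks_of(camera, label): "pixels" (420x560 bool, what is visible of it) and "at" ([row, column] in pixels, amid what is visible of it).
- optics.mark_of(camera, label): "at" ([row, column] in pixels: a listed point, or the origin of a listed thing).
The state is a dict: "t": time; "joint_pos": joint angles; "qvel": joint speeds; "joint_torque": joint torques, N m; "ee_pos": TCP position; "tool_rot": TCP orientation; "force": force on the tool from outside, world axes, zero at the start; "torque": the same for the moment, N m; "grip_width": finger opening in m; "grasp_force": force on a finger pad.
Only numpy, scipy, OpenCV 4.12 (cv2) and the standard library are available. Lean on these libraries where they do the work, as an engineer would, in place of code of your own. Each camera call takes 0.05 s, during which the arm holds its last target. There are 200 camera calls.

## Working session

There is one attempt and no reset: what is moved stays moved. The work goes in short steps, each a Python script; the robot and the scene stay as the last script left them, time stands still between calls to the robot, and variables do not carry over. Pictures are saved under pics/ and viewed, at most 10 in all, crops included, and the job is handed in when it is done.

```bash
mkdir -p pics; ls
cat > h.py <<'E'
from workcell import env, jaws, kin, telemetry, optics, ticket
import numpy as np, cv2
def w(f,rc,z=None):
    """pixel -> world; z: intersect with plane z, else depth"""
    K,R,t=f["mtx"],np.array(f["R"]),np.array(f["t"]); r,c=rc
    ray=np.linalg.inv(K)@[c,r,1.]
    if z is None:
        d=f["range_z"][int(round(r)),int(round(c))]; return R.T@(ray*d-t)
    o=-R.T@t; d=R.T@ray
    return o+d*(z-o[2])/d[2]
def cloud(f):
    K,R,t=f["mtx"],np.array(f["R"]),np.array(f["t"]); D=f["range_z"]
    v,u=np.mgrid[:D.shape[0],:D.shape[1]]
    P=np.stack([(u-K[0,2])/K[0,0]*D,(v-K[1,2])/K[1,1]*D,D],-1)
    return (P-t)@R
E
python3 - <<'E'
from h import *
for n in ("top","side"):
    f=optics.grab_frame(n); cv2.imwrite(f"pics/{n}0.png",f["color"][...,::-1])
    np.savez(f"{n}0.npz",**f)
    for l in ("fixture","back_fence","side_fence","guide_grip","guide_nose","mark","bracket_mid","beacon_mid","head_mid","driver_grip"):
        for d in optics.mark_of(n,l)[:3]:
            print(n,l,np.round(d["at"],1),round(d["confidence"],2),np.round(w(f,d["at"]),3))
E
```

```text
pics
top fixture [234.2 221.1] 0.69 [0.541 0.139 0.009]
top back_fence [225.2 223.1] 0.56 [0.571 0.132 0.016]
top side_fence [249.4 188.1] 0.74 [0.49  0.243 0.03 ]
top side_fence [233.4 222.6] 0.62 [0.544 0.133 0.021]
top guide_grip [208.5 238.4] 0.49 [0.623 0.077 0.071]
top guide_nose [223.5 248.4] 0.67 [0.578 0.048 0.015]
top guide_nose [209.3 219.1] 0.36 [0.624 0.146 0.018]
top bracket_mid [217.7 386.2] 0.9 [ 0.603 -0.411  0.017]
top bracket_mid [249. 337.] 0.85 [ 0.498 -0.241  0.058]
top beacon_mid [182.1 343. ] 0.96 [ 0.712 -0.257  0.075]
top head_mid [242.9 133.6] 0.61 [0.509 0.419 0.04 ]
top driver_grip [242.1 430.7] 0.84 [ 0.524 -0.562  0.005]
side fixture [275.5 262.4] 0.94 [0.532 0.151 0.013]
side back_fence [264.2 252.9] 0.92 [0.571 0.132 0.013]
side side_fence [309.1 256.5] 0.76 [0.487 0.249 0.028]
side guide_grip [225.7 251. ] 0.83 [0.611 0.073 0.071]
side guide_nose [235.3 266.8] 0.88 [0.593 0.031 0.015]
side mark [263.1 231.9] 0.39 [0.605 0.168 0.032]
side bracket_mid [147.4 333. ] 0.91 [ 0.607 -0.406  0.041]
side bracket_mid [185.2 346.5] 0.77 [ 0.487 -0.229  0.046]
side beacon_mid [154.2 278.1] 0.61 [ 0.716 -0.241  0.071]
side head_mid [372.4 197.1] 0.86 [0.5   0.429 0.04 ]
side driver_grip [142.2 369.2] 0.48 [ 0.529 -0.534  0.017]
```

Run:
```python
import cv2,numpy as np
a=cv2.imread("pics/top0.png")[150:290,110:450]; b=cv2.imread("pics/side0.png")[110:400,150:420]
cv2.imwrite("pics/topc.png",cv2.resize(a,None,fx=2.3,fy=2.3,interpolation=cv2.INTER_CUBIC))
cv2.imwrite("pics/sidec.png",cv2.resize(b,None,fx=2,fy=2,interpolation=cv2.INTER_CUBIC))
```

```text
(no output)
```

View pics/topc.png

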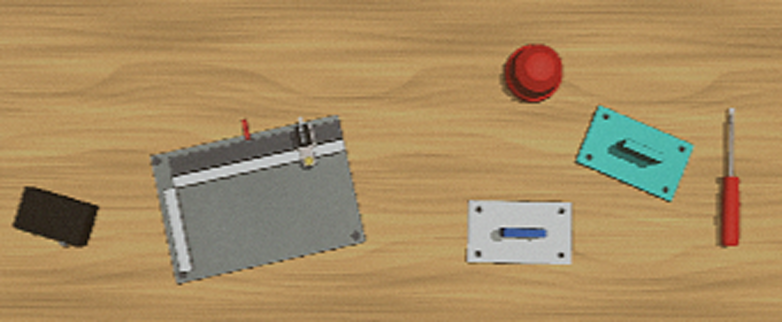

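View pics/sidec.png

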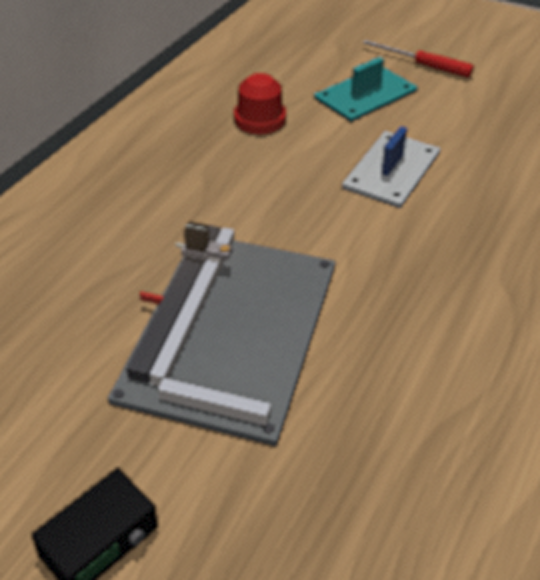

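The aluminium bracket is the light-grey flange with the blue web, at top px (249,337), side px (185,346). The teal look-alike is at top px (218,386) and is not the one meant. In the crops, the guide's grip sits at about top px (208,241) and the red mark at (206,217), so the guide has to slide towards the side fence (+y).

```bash
cat > m.py <<'E'
from h import *
def redmark(f):
    c=cv2.cvtColor(f["color"],cv2.COLOR_RGB2HSV).astype(int); P=cloud(f)
    m=((c[...,0]<8)|(c[...,0]>172))&(c[...,1]>130)&(c[...,2]>60)&(abs(P[...,0]-.63)<.08)&(abs(P[...,1]-.155)<.07)
    return m
def rectfit(pts):
    return cv2.minAreaRect((pts[:,:2]*1000).astype(np.float32))
if __name__=="__main__":
    for n in ("top","side"):
        f=dict(np.load(f"{n}0.npz")); P=cloud(f)
        z=P[...,2]; reg=(abs(P[...,0]-.55)<.2)&(abs(P[...,1]-.14)<.21)
        print(n,"tbl",np.median(z[(z<.006)&(z>-.006)]),"noise",z[(abs(P[...,0]-.45)<.03)&(abs(P[...,1]-0)<.05)].std())
        m=reg&(z>.007)&(f["range_z"]>0)
        m=cv2.morphologyEx(m.astype(np.uint8),cv2.MORPH_OPEN,np.ones((3,3),np.uint8))
        k,l,s,_=cv2.connectedComponentsWithStats(m); i=1+np.argmax(s[1:,4]); r=rectfit(P[l==i]); print("plate",r)
        h=cv2.cvtColor(f["color"],cv2.COLOR_RGB2HSV)
        wh=reg&(h[...,1]<30)&(h[...,2]>165)
        print("white",wh.sum())
        # back fence top vs side fence by z
        q=P[wh&(z>.024)&(z<.036)]; print(len(q),rectfit(q))
        np.save(f"wh_{n}.npy",q)
        q=P[redmark(f)]; print("mark",len(q),q.mean(0),q.min(0),q.max(0))
        reg2=(abs(P[...,0]-.495)<.09)&(abs(P[...,1]+.235)<.11)
        fl=reg2&(z>.005)&(z<.02); q=P[fl]; print("flange",len(q),rectfit(q))
        q=P[reg2&(z>.045)]; print("web",len(q),rectfit(q),q[:,2].max())
        q=P[reg&(z>.055)]; print("grip",len(q),rectfit(q),q[:,2].max())
        for lab in ("guide_grip","mark","back_fence","side_fence","fixture"):
            for d in optics.masks_of(n,lab)[:2]:
                q=P[d["pixels"]]; print(lab,round(d["confidence"],2),np.round(d["at"],1),len(q),np.round(np.median(q,0),4))
E
python3 m.py
```

```text
top tbl -0.00025658835230565565 noise 0.004984538739712189
plate ((535.4691162109375, 138.45321655273438), (189.7323455810547, 280.07666015625), 13.267878532409668)
white 488
437 ((564.6487426757812, 160.11134338378906), (115.4996566772461, 292.7613220214844), 38.73984909057617)
mark 18 [0.63381736 0.15431496 0.02118748] [0.62117754 0.14930755 0.01041342] [0.64806309 0.16024693 0.02738   ]
flange 1163 ((493.9422912597656, -233.19467163085938), (173.1795196533203, 216.95201110839844), 0.7401522397994995)
web 71 ((492.9653015136719, -241.32009887695312), (9.73031997680664, 58.12294006347656), 0.7310642600059509) 0.06675180608218091
grip 1020 ((570.6397705078125, 18.472801208496094), (181.16476440429688, 24.60582733154297), 43.61762619018555) 1.3662159649488148
guide_grip 0.67 [211.7 242.5] 126 [0.6153 0.0654 0.0473]
back_fence 0.71 [245.  429.3] 238 [ 0.5243 -0.5418  0.0224]
back_fence 0.58 [226.  214.2] 328 [0.5807 0.1539 0.0294]
side_fence 0.78 [249.2 185.8] 233 [0.491  0.2474 0.0292]
fixture 0.91 [235.9 221.7] 4742 [0.5345 0.1371 0.0132]
side tbl 0.0004884938331976063 noise 0.004623
[... 346 characters left out ...]
nge 895 ((479.3122253417969, -245.06143188476562), (128.64305114746094, 159.90145874023438), 5.180144309997559)
web 96 ((492.1242370605469, -244.28561401367188), (64.62986755371094, 13.08126163482666), 88.60758972167969) 0.06409324767048244
grip 118 ((625.4224243164062, 69.64000701904297), (30.45201873779297, 23.189748764038086), 15.22323989868164) 0.07439531205979563
guide_grip 0.69 [232.7 250.1] 309 [0.6151 0.0746 0.0459]
mark 0.44 [260.2 223.5] 59 [0.6367 0.1563 0.0218]
back_fence 0.81 [265.9 246.1] 722 [0.5781 0.1588 0.0297]
side_fence 0.72 [306.6 255.9] 651 [0.487  0.2495 0.0289]
fixture 0.71 [277.6 263.3] 7974 [0.5286 0.1624 0.0132]
fixture 0.53 [269.2 242.6] 601 [0.5765 0.1635 0.0298]
```

```bash
cat >> h.py <<'E'
from scipy.spatial.transform import Rotation as Rt
YAW=np.deg2rad(13.29); O=np.array([.5403,.1396,0])
RF=Rt.from_euler("z",YAW).as_matrix()
F=lambda x,y,z: O+RF@np.array([x,y,z])
inv=lambda p: RF.T@(np.asarray(p)-O)
def quat(yaw): return (Rt.from_euler("z",yaw)*Rt.from_euler("x",np.pi)).as_quat()
def st(tag=""):
    o=telemetry.get_obs(); print(tag,"t",round(o["t"],2),"tcp",np.round(o["ee_pos"],4),"fix",np.round(inv(o["ee_pos"]),4),"F",np.round(o["force"],1),"Ff",np.round(RF.T@o["force"],1),"w",round(o["grip_width"],4),"g",np.round(o["grasp_force"],1)); return o
E
python3 - <<'E'
from h import *
for n in ("top","side"):
    f=dict(np.load(f"{n}0.npz")); P=cloud(f); Q=(P-O)@RF
    m=(abs(Q[...,0]-.066)<.03)&(abs(Q[...,1]+.088)<.04)&(Q[...,2]>.06)&(Q[...,2]<.08)
    q=Q[m]; print(n,"grip",len(q),q.mean(0),q.min(0),q.max(0))
    B=np.load(f"wh_{n}.npy"); B=(B-O)@RF
    a=B[(B[:,1]<.08)]; b=B[(B[:,0]<.02)]
    print("back",np.percentile(a[:,0],[3,50,97]),np.polyfit(a[:,1],a[:,0],1),"side",np.percentile(b[:,1],[3,50,97]),np.polyfit(b[:,0],b[:,1],1))
    m=(abs(P[...,0]-.4935)<.055)&(abs(P[...,1]+.2415)<.085)&(P[...,2]>.005)&(P[...,2]<.015)
    c=P[(abs(P[...,0]-.4935)<.065)&(abs(P[...,1]+.2415)<.095)&(P[...,2]>.0055)&(P[...,2]<.016)]; print("fl",cv2.minAreaRect((c[:,:2]*1000).astype(np.float32)),np.median(c,0))
for yaw in (YAW,YAW+np.pi):
  for y in (-.088,-.006): print(yaw,kin.ik(F(.066,y,.048),quat(yaw)))
for s in (1,-1):
  print(kin.ik([.493,-.242,.03],quat(s*np.pi/2)),kin.ik(F(-.01,.035,.04),quat(YAW+s*np.pi/2)))
E
```

```text
top grip 54 [ 0.06576665 -0.08724108  0.06941118] [ 0.05191741 -0.09688529  0.06063173] [ 0.0791478  -0.07708906  0.07467842]
back [0.03614388 0.04279863 0.04967555] [-0.00532433  0.04298333] side [0.11037955 0.11753162 0.12423628] [0.00403373 0.11737418]
fl ((499.17510986328125, -245.3465576171875), (118.51036071777344, 178.62367248535156), 7.33017110824585) [ 0.49134125 -0.2411009   0.00978427]
side grip 99 [ 0.06457749 -0.08444433  0.06843171] [ 0.05157404 -0.099301    0.06003921] [ 0.08199736 -0.07590255  0.07439531]
back [0.03552376 0.04150681 0.04760977] [-0.0008717   0.04140031] side [0.10984443 0.11644928 0.12372819] [0.00026181 0.1166688 ]
fl ((490.7967529296875, -244.02027893066406), (105.579833984375, 159.90145874023438), 5.180144309997559) [ 0.4837867  -0.22477769  0.01049973]
0.23195425759004637 [ 2.86555081e-02  3.43070126e-01  1.56296044e+00 -4.44089210e-16
  1.23556209e+00  1.36749758e+00]
0.23195425759004637 [ 1.58870686e-01  3.31659829e-01  1.57714770e+00 -4.44089210e-16
  1.23278512e+00  1.49771275e+00]
3.3735469111798393 [ 0.02865551  0.34307013  1.56296044  0.          1.23556209 -1.77409508]
3.3735469111798393 [ 0.15887069  0.33165983  1.5771477   0.          1.23278512 -1.6438799 ]
[-0.54968202  0.16964374  1.80569405  0.          1.16625487 -0.54968202] [ 2.23660399e-01  1.57503917e-01  1.79880095e+00 -4.44089210e-16
  1.18528779e+00 -8.29385899e-03]
[-5.49682020e-01  1.69643739e-01  1.80569405e+00 -4.44089210e-16
  1.16625487e+00  2.59191063e+00] None
```

Run:
```python
from h import *
q=quat(YAW)
jaws.command_gripper(.06,15)
env.move_to(F(.066,-.087,.15),q)
env.line_to(F(.066,-.087,.049),vel=.12); st("down")
jaws.command_gripper(0.0,8); st("grip")
env.line_to(F(.066,-.0065,.049),vel=.08); st("slid")
env.hold(.2)
for n in ("top","side"):
    f=optics.grab_frame(n); np.savez(f"{n}1.npz",**f); cv2.imwrite(f"pics/{n}1.png",f["color"][...,::-1])
    Q=(cloud(f)-O)@RF
    h=cv2.cvtColor(f["color"],cv2.COLOR_RGB2HSV).astype(int)
    m=((h[...,0]<8)|(h[...,0]>172))&(h[...,1]>130)&(abs(Q[...,0]-.09)<.04)&(abs(Q[...,1])<.04)&(Q[...,2]<.035)
    print(n,"mark",m.sum(),Q[m].mean(0) if m.any() else None)
a=cv2.imread("pics/top1.png")[180:260,170:290]; b=cv2.imread("pics/side1.png")[190:310,170:320]
v=np.hstack([cv2.resize(a,(400,267),interpolation=2),cv2.resize(b,(334,267),interpolation=2)]); cv2.imwrite("pics/v1.png",v)
```

```text
down t 6.16 tcp [0.6254 0.0701 0.0501] fix [ 0.0668 -0.0872  0.0501] F [0.5 0.5 0.5] Ff [0.6 0.4 0.5] w 0.0598 g 0.0
grip t 6.87 tcp [0.6246 0.0699 0.0491] fix [ 0.066  -0.0872  0.0491] F [-0.5 -0.6  1.3] Ff [-0.6 -0.5  1.3] w 0.0198 g 8.0
slid t 8.03 tcp [0.606  0.1487 0.0491] fix [ 0.066  -0.0062  0.0491] F [-0.9  1.6  3.4] Ff [-0.5  1.8  3.4] w 0.0197 g 8.0
top mark 0 None
side mark 33 [ 0.09845944 -0.00566739  0.0216174 ]
```

View pics/v1.png

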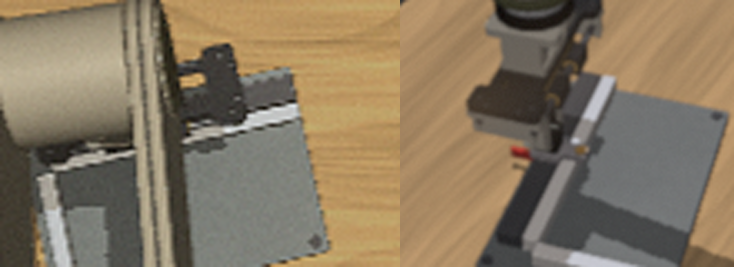

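The side view shows the fingers holding the grip with the red mark level beside it. Next I release it, back off, check the alignment and go on to the bracket.

Run:
```python
from h import *
jaws.command_gripper(.05)
o=st("rel"); p=np.array(o["ee_pos"]); env.line_to([p[0],p[1],.16],vel=.2)
env.move_to([.4925,-.242,.15],quat(np.pi/2)); st("above")
for n in ("top","side"):
    f=optics.grab_frame(n); np.savez(f"{n}2.npz",**f); cv2.imwrite(f"pics/{n}2.png",f["color"][...,::-1])
    P=cloud(f);Q=(P-O)@RF
    h=cv2.cvtColor(f["color"],cv2.COLOR_RGB2HSV).astype(int)
    m=((h[...,0]<8)|(h[...,0]>172))&(h[...,1]>130)&(abs(Q[...,0]-.09)<.04)&(abs(Q[...,1])<.04)&(Q[...,2]<.035)
    print(n,"mark",m.sum(),Q[m].mean(0),Q[m].min(0),Q[m].max(0))
    q=Q[(abs(Q[...,0]-.066)<.03)&(abs(Q[...,1]+.006)<.04)&(Q[...,2]>.06)&(Q[...,2]<.08)]
    print(n,"grip",len(q),q.mean(0),q.min(0),q.max(0))
a=cv2.imread("pics/top2.png")[185:245,190:265]; b=cv2.imread("pics/side2.png")[200:300,190:315]
v=np.hstack([cv2.resize(a,(375,300),interpolation=2),cv2.resize(b,(375,300),interpolation=2)]); cv2.imwrite("pics/v2.png",v)
```

```text
rel t 9.02 tcp [0.606  0.1485 0.049 ] fix [ 0.066  -0.0065  0.049 ] F [ 0.6 -0.6 -0.6] Ff [ 0.4 -0.7 -0.6] w 0.0501 g 0.0
above t 11.5 tcp [ 0.4925 -0.2415  0.1495] fix [-0.1341 -0.3599  0.1495] F [0.8 0.1 0.4] Ff [ 0.8 -0.1  0.4] w 0.0493 g 0.0
top mark 10 [ 0.10005118 -0.00772228  0.02061879] [ 0.08936417 -0.00926187  0.00790211] [ 0.10956065 -0.00474015  0.02847517]
top grip 58 [ 0.06568717 -0.00527594  0.06976475] [ 0.05215151 -0.0149786   0.06127583] [0.08180085 0.00528768 0.07597976]
side mark 33 [ 0.09849757 -0.00566378  0.02201831] [ 0.08904435 -0.00957195  0.01514012] [ 0.10792904 -0.00258253  0.02614932]
side grip 114 [ 0.06471498 -0.00272615  0.06850145] [ 0.05143501 -0.01571461  0.06011083] [0.08186224 0.00550083 0.07362236]
```

View pics/v2.png

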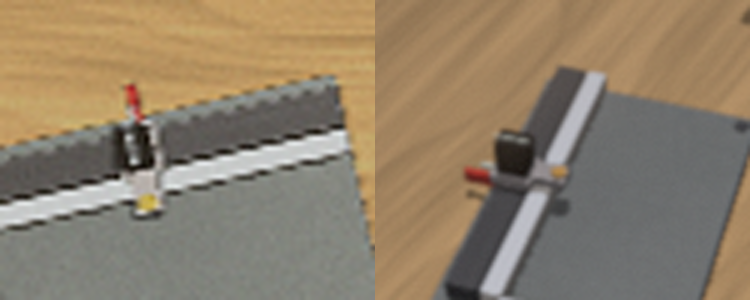

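Run:
```python
from h import *
for n in ("top","side"):
  for k in (0,2):
    f=dict(np.load(f"{n}{k}.npz")); Q=(cloud(f)-O)@RF; c=f["color"].astype(int)
    y0=-.006 if k==2 else -.087
    near=(abs(Q[...,0]-.055)<.06)&(abs(Q[...,1]-y0)<.03)
    g=near&(c[...,0]-c[...,2]>60)&(Q[...,0]<.05)&(Q[...,2]>.035)
    print(n,k,"bush",g.sum(),Q[g].mean(0) if g.any() else 0)
    for lo,hi in((.067,.08),):
        q=Q[near&(Q[...,2]>lo)&(Q[...,2]<hi)]; print("griptop",len(q),q.mean(0),(q[:,1].min()+q[:,1].max())/2)
    q=Q[near&(Q[...,0]>.018)&(Q[...,0]<.047)&(Q[...,2]>.038)&(Q[...,2]<.05)]; print("nose",len(q),q[:,1].mean(),q[:,1].min(),q[:,1].max())
    r=(abs(Q[...,0]-.09)<.04)&(abs(Q[...,1]+.006)<.02)&(c[...,0]-c[...,1]>50)&(c[...,0]-c[...,2]>50)&((Q[...,0]>.075))&(Q[...,2]<.04)&(Q[...,2]>.012)
    h=cv2.cvtColor(f["color"],cv2.COLOR_RGB2HSV)[...,0]; r&=(h<8)|(h>172)
    print("mark",r.sum(),Q[r].mean(0),"top",Q[r&(Q[...,2]>.021)].mean(0))
f=dict(np.load("side2.npz"))
a=cv2.resize(f["color"][228:278,210:272][...,::-1],None,fx=6,fy=6,interpolation=2)
f=dict(np.load("top2.npz"))
b=cv2.resize(f["color"][195:232,205:240][...,::-1],(284,300),interpolation=2)
cv2.imwrite("pics/v3.png",np.hstack([a,b]))
```

```text
top 0 bush 9 [ 0.02918278 -0.08792299  0.04683961]
griptop 43 [ 0.06513417 -0.0872321   0.07047693] -0.08682522733793047
nose 38 -0.08684989800242658 -0.09550077596292911 -0.07812258257804315
mark 17 [ 0.09389109 -0.00710149  0.02182125] top [ 0.09288301 -0.00695568  0.02366518]
top 2 bush 10 [ 0.02975347 -0.00568837  0.04544606]
griptop 50 [ 0.0656075  -0.0047986   0.07055468] -0.004845458263312491
nose 38 -0.004826256142987782 -0.013877880399394816 0.004084056385169796
mark 10 [ 0.09992631 -0.00761146  0.02229421] top [ 0.10072088 -0.00728762  0.02423236]
side 0 bush 7 [ 0.02835914 -0.08748855  0.04627908]
griptop 71 [ 0.06567936 -0.08585296  0.07046489] -0.08760177438892977
nose 69 -0.08595675979369682 -0.09764920219612216 -0.0770436886457162
mark 38 [ 0.09457383 -0.00560534  0.02289345] top [ 0.0941584  -0.00588482  0.02413974]
side 2 bush 11 [ 0.02849854 -0.00428558  0.0469479 ]
griptop 85 [ 0.06522438 -0.00415971  0.07028434] -0.005054442939766406
nose 77 -0.0036482999402326463 -0.015677477878622226 0.005827603315697301
mark 29 [ 0.09805067 -0.00574196  0.02273153] top [ 0.09867162 -0.00581323  0.02424735]
```

View pics/v3.png

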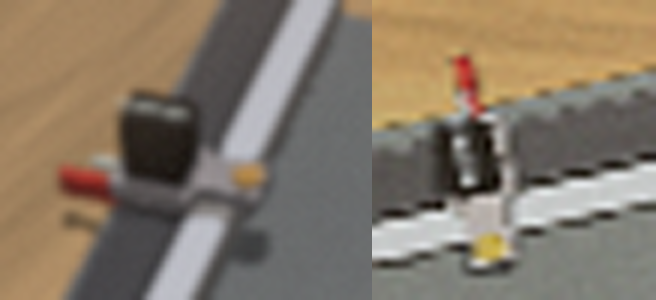

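The guide is about 1.5 mm from the mark in both cameras (grip y ≈ −4.9, mark y ≈ −6.4 mm in the jig frame), inside the 4 mm tolerance. Now for the bracket.

Run:
```python
from h import *
env.line_to([.4925,-.242,.024],vel=.12); st("down")
jaws.command_gripper(0.0,40); st("grip")
env.line_to([.4925,-.242,.15],vel=.15); st("lift")
env.move_to(F(-.05,.02,.13),quat(YAW+np.pi/2)); env.hold(.2); st("over")
for n in ("side","top"):
    f=optics.grab_frame(n); np.savez(f"{n}3.npz",**f); cv2.imwrite(f"pics/{n}3.png",f["color"][...,::-1])
a=cv2.imread("pics/top3.png")[160:300,150:300]; b=cv2.imread("pics/side3.png")[150:350,130:340]
cv2.imwrite("pics/v4.png",np.hstack([cv2.resize(a,(380,355),interpolation=2),cv2.resize(b,(373,355),interpolation=2)]))
```

```text
down t 12.8 tcp [ 0.4933 -0.2424  0.025 ] fix [-0.1336 -0.361   0.025 ] F [-0.4 -0.6  0.9] Ff [-0.5 -0.5  0.9] w 0.0498 g 0.0
grip t 13.49 tcp [ 0.4922 -0.242   0.024 ] fix [-0.1345 -0.3603  0.024 ] F [-3.5  0.4  2.8] Ff [-3.3  1.2  2.8] w 0.0117 g 40.0
lift t 14.48 tcp [ 0.4917 -0.2414  0.1484] fix [-0.1349 -0.3597  0.1484] F [ 0.   0.5 -6.5] Ff [ 0.1  0.5 -6.5] w 0.0119 g 40.0
over t 16.13 tcp [0.4874 0.1466 0.1301] fix [-0.0498  0.019   0.1301] F [ 0.1  0.3 -6.2] Ff [ 0.2  0.2 -6.2] w 0.0117 g 40.0
```

View pics/v4.png

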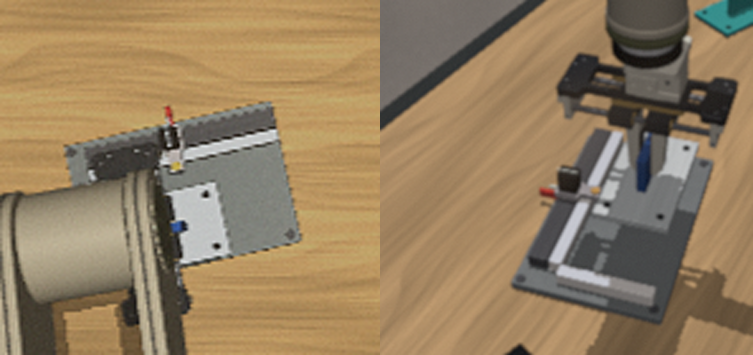

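The bracket is held level over the jig, the nose is in front of it and the guide is untouched. Now I lower it and push into the corner in small steps, watching the force.

```bash
cat > seat.py <<'E'
from h import *
def ff(): return RF.T@np.array(telemetry.get_obs()["force"])
def push(p,axis,step,n,lim,vel=.03,sign=-1):
    """step commanded fixture point p along axis until the reaction reaches lim"""
    f0=ff()[axis]
    for i in range(n):
        p[axis]+=step; env.line_to(F(*p),vel=vel)
        f=ff()[axis]
        if sign*(f-f0)>lim: break
    return p
E
python3 - <<'E'
from seat import *
p=np.array([-.05,.02,.13])
p[2]=.040; env.line_to(F(*p),vel=.1); env.hold(.1); st("low")
push(p,2,-.001,8,6,sign=1); env.hold(.1); st("plate"); print(p)
p[0]=-.018; env.line_to(F(*p),vel=.05); st("near")
push(p,0,.001,16,5); env.hold(.1); st("back"); print(p)
E
```

```text
low t 17.38 tcp [0.4879 0.1477 0.041 ] fix [-0.0491  0.02    0.041 ] F [-0.6 -0.7 -7. ] Ff [-0.8 -0.6 -7. ] w 0.0115 g 40.0
plate t 18.73 tcp [0.4877 0.1477 0.036 ] fix [-0.0493  0.02    0.036 ] F [-2.6  0.5  5.1] Ff [-2.4  1.1  5.1] w 0.0119 g 40.0
[-0.05   0.02   0.035]
near t 19.52 tcp [0.5195 0.1552 0.036 ] fix [-0.0167  0.0199  0.036 ] F [ 1.7 -0.5  5.2] Ff [ 1.6 -0.9  5.2] w 0.0117 g 40.0
back t 20.38 tcp [0.5218 0.1557 0.036 ] fix [-0.0143  0.02    0.036 ] F [-2.4 -0.7  8.7] Ff [-2.5 -0.1  8.7] w 0.0117 g 40.0
[-0.015  0.02   0.035]
```

Run:
```python
from seat import *
p=np.array([-.015,.02,.035])
for i in range(7):
    p[0]+=.001; env.line_to(F(*p),vel=.03); env.hold(.05); o=st(str(np.round(p[0],3))); print(np.round(o["torque"],2))
    if ff()[0]<-12: break
for n in ("side","top"):
    f=optics.grab_frame(n); np.savez(f"{n}4.npz",**f); cv2.imwrite(f"pics/{n}4.png",f["color"][...,::-1])
a=cv2.imread("pics/top4.png")[160:300,150:300]; b=cv2.imread("pics/side4.png")[200:340,170:320]
cv2.imwrite("pics/v5.png",np.hstack([cv2.resize(a,(380,355),interpolation=2),cv2.resize(b,(380,355),interpolation=2)]))
```

```text
-0.014 t 20.68 tcp [0.5227 0.156  0.036 ] fix [-0.0134  0.02    0.036 ] F [-2.7 -0.9  7.4] Ff [-2.8 -0.2  7.4] w 0.012 g 40.0
[-0.18  0.6   0.02]
-0.013 t 20.98 tcp [0.5237 0.1562 0.036 ] fix [-0.0124  0.02    0.036 ] F [-2.5 -0.4  8.4] Ff [-2.5  0.1  8.4] w 0.0116 g 40.0
[-0.18  0.69 -0.01]
-0.012 t 21.27 tcp [0.5246 0.1564 0.036 ] fix [-0.0114  0.02    0.036 ] F [-3.1 -0.5  8.7] Ff [-3.2  0.3  8.7] w 0.0117 g 40.0
[-0.21  0.64 -0.04]
-0.011 t 21.57 tcp [0.5248 0.1565 0.036 ] fix [-0.0112  0.02    0.036 ] F [-8.2 -1.9 12.9] Ff [-8.4 -0.  12.9] w 0.0114 g 40.0
[-0.36  1.2   0.05]
-0.01 t 21.88 tcp [0.5248 0.1565 0.036 ] fix [-0.0112  0.02    0.036 ] F [-14.4  -3.9  17.7] Ff [-14.9  -0.4  17.7] w 0.012 g 40.0
[-0.56  1.94  0.09]
```

View pics/v5.png

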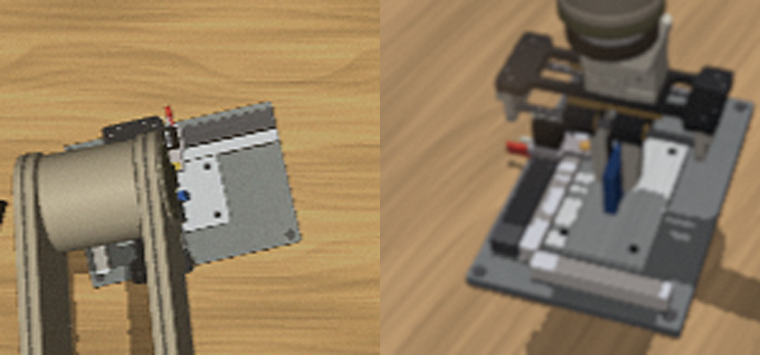

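The bracket is against the back fence (side view: long edge along the white bar, nose above the flange, end still about 15 mm short of the side fence). Now I slide it to the side fence.

Run:
```python
from seat import *
p=np.array([-.0108,.02,.0353])
env.line_to(F(*p),vel=.03); st("ease")
p[1]=.030; env.line_to(F(*p),vel=.04); env.hold(.05); st("y30")
for i in range(14):
    p[1]+=.001; env.line_to(F(*p),vel=.03); env.hold(.05)
    f=ff(); print(np.round(p[1],3),np.round(f,1))
    if f[1]<-12: break
env.hold(.3); st("pressed"); print(p)
```

```text
ease t 22.23 tcp [0.5248 0.1565 0.036 ] fix [-0.0112  0.02    0.036 ] F [-7.9 -2.3 10.9] Ff [-8.2 -0.4 10.9] w 0.0116 g 40.0
y30 t 22.68 tcp [0.5225 0.166  0.036 ] fix [-0.0112  0.0297  0.036 ] F [-7.  -2.9 11.8] Ff [-7.4 -1.2 11.8] w 0.0116 g 40.0
0.031 [-7.5 -4.5 10.8]
0.032 [-8.7 -5.3 11.2]
0.033 [-9.2 -4.5 10.5]
0.034 [-8.5 -5.4 11.6]
0.035 [-7.6 -6.3 10.9]
0.036 [-8.2 -5.3 10.1]
0.037 [-8.2 -7.1 11.6]
0.038 [ -8.7 -11.8  12.5]
0.039 [ -9.7 -16.6  12.4]
pressed t 25.68 tcp [0.5212 0.1717 0.036 ] fix [-0.0112  0.0357  0.036 ] F [ -4.7 -18.1  12.3] Ff [ -8.8 -16.6  12.3] w 0.012 g 40.0
[-0.0108  0.039   0.0353]
```

Run:
```python
from seat import *
p=np.array([-.0098,.039,.0353])
env.line_to(F(*p),vel=.03); env.hold(.3); st("final")
for n in ("side","top"):
    f=optics.grab_frame(n); np.savez(f"{n}5.npz",**f); cv2.imwrite(f"pics/{n}5.png",f["color"][...,::-1])
    Q=(cloud(f)-O)@RF; h=cv2.cvtColor(f["color"],cv2.COLOR_RGB2HSV).astype(int)
    q=Q[(h[...,0]>105)&(h[...,0]<125)&(h[...,1]>120)&(abs(Q[...,0])<.05)&(abs(Q[...,1]-.035)<.05)&(Q[...,2]>.03)]
    print(n,"web",len(q),q.min(0),q.max(0),np.polyfit(q[:,1],q[:,0],1))
    q=Q[(abs(Q[...,0]+.01)<.044)&(abs(Q[...,1]-.035)<.073)&(abs(Q[...,2]-.022)<.007)]
    A=np.c_[q[:,:2],np.ones(len(q))]; print("flange plane",len(q),np.linalg.lstsq(A,q[:,2],rcond=None)[0],np.median(q[:,2]))
    y0=q[:,1]; 
    q=Q[(abs(Q[...,0]-.066)<.03)&(abs(Q[...,1]+.006)<.03)&(Q[...,2]>.067)&(Q[...,2]<.08)]; print("grip",len(q),q.mean(0) if len(q) else 0)
b=cv2.imread("pics/side5.png")[215:335,180:310]; a=cv2.imread("pics/top5.png")[180:270,170:270]
cv2.imwrite("pics/v6.png",np.hstack([cv2.resize(a,(378,340),interpolation=2),cv2.resize(b,(368,340),interpolation=2)]))
```

```text
final t 26.23 tcp [0.5212 0.1717 0.036 ] fix [-0.0112  0.0357  0.036 ] F [-11.2 -19.1  16.9] Ff [-15.3 -16.   16.9] w 0.0114 g 40.0
side web 121 [-0.0166967   0.02692401  0.03077899] [-0.00455745  0.06519485  0.07509073] [-0.12876235 -0.00542436]
flange plane 1301 [-0.00155036  0.00189001  0.02242641] 0.022494831934171747
grip 42 [ 0.06843639 -0.00791878  0.07103185]
top web 13 [-0.01462238  0.00412045  0.05806131] [-0.00609832  0.01478361  0.07671912] [ 0.2287014  -0.01240574]
flange plane 428 [ 0.01171069 -0.00245856  0.02190002] 0.021954476973842504
grip 48 [ 0.06611988 -0.00444396  0.07066794]
```

View pics/v6.png

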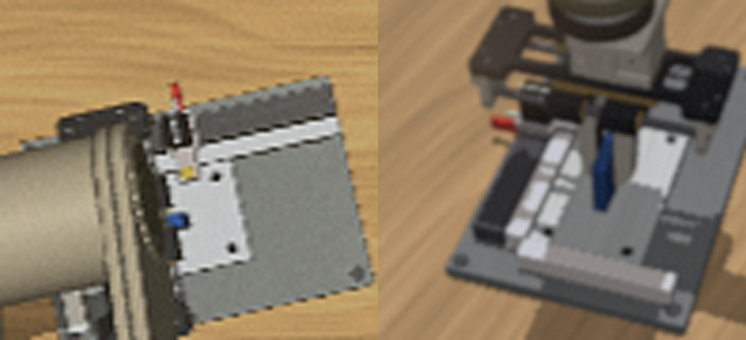

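Run:
```python
from seat import *
for k in (2,5):
    f=dict(np.load(f"top{k}.npz")); Q=(cloud(f)-O)@RF; c=f["color"].astype(int)
    near=(abs(Q[...,0]-.055)<.06)&(abs(Q[...,1]+.006)<.03)
    g=near&(c[...,0]-c[...,2]>60)&(Q[...,0]<.05)&(Q[...,2]>.035); b=Q[g].mean(0)[1]
    n=Q[near&(Q[...,0]>.018)&(Q[...,0]<.047)&(Q[...,2]>.038)&(Q[...,2]<.05)][:,1]; print(k,b,n.mean(),n.min(),n.max())
st()
if abs(b+.0057)<.001: print(ticket.hand_in())
```

```text
2 -0.005688371950474526 -0.004826256142987782 -0.013877880399394816 0.004084056385169796
5 -0.005751796214435993 -0.005010336951437131 -0.014082930953323271 0.004192212663640198
 t 26.32 tcp [0.5212 0.1717 0.036 ] fix [-0.0112  0.0357  0.036 ] F [-11.  -20.4  16.9] Ff [-15.4 -17.3  16.9] w 0.0116 g 40.0
the job is handed in; nothing more can be done
None
```

I handed the job in at about 26 s with the guide about 1.5 mm off the mark (4 mm allowed) and the aluminium bracket seated flat in the corner. It was still gripped at 40 N, with about 15 N wrist reaction towards the back fence and 17 N towards the side fence; no verdict came back from the hand-in.

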